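# Seat a keyed sensor module in the ready test socket and hold it home

## Robot

A 6-joint arm with a two-finger parallel gripper is mounted at the origin on the work surface. World frame = base frame: x ahead of the robot, y to its left, z up, the work surface at z = 0. Lengths are in mm, angles in degrees, forces in N, time in s.
With the tool pointing down it reaches from about 300 to 850 mm from the base axis. Payload 4.2 kg.
Tool frame: the origin (TCP) lies at the very end of the fingers, on their centre line; the grasp point (between the pads) lies 19 mm behind it (env.grasp_offset is the distance from the TCP to the grasp point, in mm); z points along the fingers, y is the line along which they close (so a half turn about z gives the same grasp; the last joint's range is limited). The gripper opens to 91 mm and grips with 3 to 60 N. Pads are 32 mm wide; open, the fingers measure 118 mm over their backs; the gripper's body (76 mm by 178 mm) begins 60 mm behind the grasp point.
Start: joints at [63.14, 18.312, 89.639, -0, 72.044, -1.146], TCP at [249.489, 518.074, 193.176] pointing down, gripper open.
Joint ranges: [-177.97, 177.97], [-48.28, 115.42], [12.27, 149.76], [-77.06, 257.06], [2.81, 150.46], [-146.56, 146.56]. Speed limits (degrees/s): [147.25, 147.25, 180, 180, 180, 180].

## Interface

Orientations are given as [roll, pitch, yaw] about the fixed x, y, z axes, in that order (R = Rz(yaw) Ry(pitch) Rx(roll)).
In Python, from workcell import env gives the robot as it stands. The module is installed in compiled form; this text tells all that it offers.
- The arm moves only by the tool send_rows, never from a script. Its argument "motion" is a list of rows, each an object of numbers: "tx", "ty", "tz": the shift along the tool's x, y, z in units of 500 mm (1.0 is 500 mm); "rx", "ry", "rz": the turn, a rotation vector about the tool's x, y, z in units of 30 degrees (1.0 is 30 degrees); "gripper": the closure, from -1 (fully open) to 1 (shut). In form: [{"tx": .., "ty": .., "tz": .., "rx": .., "ry": .., "rz": .., "gripper": ..}, ...]. A call has 1 to 12 rows; each row shifts and turns the commanded pose from where the row before left it, along the tool's axes as they then stand; what a row does not reach is not made up. A row lasts 1/8 s, in which the tool goes at most 62.5 mm and 10.7 degrees, less where a joint would pass 70% of its speed; a pose out of reach is approached as far as the arm can. A call with a number of a shift or a turn outside -1 to 1 is refused whole. A call with a gripper value outside its range is refused whole. The fingers move at their own pace and stop on an object; "grip_force" is the grip in N (left out, the last holds). Time passes only in rows, so rows that do not move let the fingers close. It gives the time, the measured TCP pose, the force, the opening and the grip force at its end, in the units of the state.
- env.state(): the state, without advancing time (a new reading comes with each control period).
- env.grab_frame(name): name is "side" or "top"; returns a dict with "frame" (420x560x3 uint8, red, green, blue), "vertical_fov" (degrees; the focal length in pixels is half the picture's height over the tangent of half this angle, whatever the lens; pixels are square), "cx", "cy" (the principal point, pixels), "rvec" (rotation vector, rad) and "tvec" (3), from world to camera coordinates, as OpenCV has them. Camera axes: x right, y down, z forward; pixel columns grow to the right and rows downward; lengths in mm; the calibration is good to about 2 mm. A picture is of the moment at which its call begins. There is no depth.
- env.job_done(): hands the job in; it is judged then, once.
The state is a dict: "time_s": time; "qpos": joint angles; "qvel": joint speeds; "effort": joint torques, N m; "ee_pos": TCP position; "ee_rot": TCP orientation; "force": force on the tool from outside, world axes, zero at the start; "torque": the same for the moment, N m; "gripper_width": finger opening in mm; "gripper_force": force on a finger pad.
Only numpy, scipy, OpenCV 4.12 (cv2) and the standard library are available. Lean on these libraries where they do the work, as an engineer would, in place of code of your own. Each camera call takes 0.05 s, during which the arm holds its last target. There are 200 camera calls.

## Task

Take the sensor module with the orange band out of the tray and push its keyed nose into the test socket beside the green lamp, turning it until the key slips into the slot, then keep pushing until its shoulder sits on the rim of the socket; never push it into the socket beside the red lamp, which is live. The socket's spring probes push the module back out, so the job finishes with the gripper still holding the module fully home. Leave the blue-banded module, the multimeter, the screwdriver and the circuit board where they are.

Things in the scene. Friction and masses are not known exactly. Their poses are not given: they have to be found in the camera images.
- module: the loose sensor module to test, about 150 g, standing nose down in a tray pocket. Origin: centre of the nose's lower end; z up its axis, x towards the key. Black nose 20 mm dia, 28 mm long (lowest 3 mm tapered), then a flat shoulder and a round dark metal body 36 mm dia, 42 mm high, to be gripped across, with an orange band; on top a brass connector 14 mm dia, up to 78 mm above the origin
- module_shoulder (a point): on the axis of the orange-banded module at its shoulder, 28 mm above its lower end; axes as the module
- module_key (a point): on the key of the orange-banded module: the key lies on its +x side, 5 mm wide, standing out to 14 mm from the axis, from 10 mm above the lower end up to the shoulder; the 10 mm of nose below it is plain and enters a socket at any angle. This point: outer lower edge of the key. In the tray the key is hidden, but a white mark on the body's top and side points the same way
- done_module: loose module of the same shape with a blue band, already tested, standing in the other pocket of the tray: leave it alone. Origin and axes as for the other module
- tray: fixed dark grey tray block, 85 mm (x) by 165 mm (y) by 32 mm high, origin at the centre of its underside. Two plain round pockets, 31 mm dia, 30 mm deep, at y = -40 and +40 mm; a module hangs in a pocket by its shoulder on the tray's top, its nose 4 mm above the table, and lifts straight out
- tester: fixed two-channel module tester, light grey case with a dark top panel, 170 mm (x) by 300 mm (y) by 55 mm high, origin at the centre of its underside, display to -x. On its top at x = -15 mm, y = +70 and -70 mm stand the two sockets; each has its lamp 65 mm from it towards +x
- socket_1: fixed aluminium test socket at the tester's +y side. Origin: centre of its underside on the tester's top; z up its axis, x towards its keyway. Round collar 50 mm dia, rim 36 mm above the origin, bore 21 mm dia, mouth chamfered 1.5 mm; one slot (keyway) at +x, 6 mm wide, reaching 14.8 mm from the axis, full depth, with a blue mark on the rim. Each socket is turned differently
- socket_1_rim (a point): centre of the mouth of socket_1, at rim height; axes as the socket. A module's key that is not in line lands on the rim with the nose 10 mm in; turned to within about 3 degrees of the slot it drops in. Fully home the shoulder rests on the rim and the nose is 28 mm in
- probes_1 (a joint): travel of the round spring probe plate in the bore of socket_1: 0 when free (plate 22 mm below the rim), 0.006 m when a module is fully home; its spring pushes the module up with 3.6 N at first touch, rising to 9 N at home
- socket_2: the same kind of test socket at the tester's -y side; origin, axes and sizes as socket_1
- socket_2_rim (a point): centre of the mouth of socket_2, at rim height; axes and behaviour as socket_1_rim
- probes_2 (a joint): travel of the spring probe plate in socket_2, as probes_1
- lamp_green: lit green pilot lamp, 20 mm diameter bezel, 12 mm high, on the tester's top beside one of the two sockets (65 mm from it; 154 mm from the other): that socket is ready for a module. Origin: centre of its underside
- lamp_red: lit red pilot lamp of the same size beside the other socket: that channel is live, put nothing in it
- multimeter: bystander: loose orange handheld multimeter, 86 by 170 by 45 mm, lying beyond the tray; origin at the centre of its underside
- screwdriver: bystander: loose screwdriver with a red handle, 160 mm long, lying near the robot; origin at the centre of its underside, along its x
- pcb: bystander: loose small green circuit board with parts on it, 60 by 46 by 14 mm; origin at the centre of its underside

How it is judged (in metres and radians):
At the end, for the whole second after the job is handed in: The orange-banded module sits in the socket beside the green lamp, key in its slot, shoulder within 2 mm of the rim, probes pressed over 4 mm and pushing back with over 4 N; the fingers still hold it by its sides (over 2 N, not from above its top) and it is still, for the last second (((horizontal distance between lamp_green and socket_1 below 0.1 m and z of module_shoulder in the frame of socket_1_rim below 0.002 m and horizontal distance between module_shoulder and socket_1_rim below 0.003 m and angle between the x axis of module and the x axis of socket_1, either way round below 0.12 rad and value of joint probes_1 above 0.004 m and contact force between module and socket_1 above 4 N) or (horizontal distance between lamp_green and socket_2 below 0.1 m and z of module_shoulder in the frame of socket_2_rim below 0.002 m and horizontal distance between module_shoulder and socket_2_rim below 0.003 m and angle between the x axis of module and the x axis of socket_2, either way round below 0.12 rad and value of joint probes_2 above 0.004 m and contact force between module and socket_2 above 4 N)) and contact force between the fingers and module above 2 N and z of the grasp point in the frame of module below 0.085 m and linear speed of module below 0.02 m/s); the arm keeps its last pose, push and grip.
It fails at once if the orange-banded module is pushed into the socket beside the red lamp (more than 4 mm) ((horizontal distance between lamp_red and socket_1 below 0.1 m and horizontal distance between module and socket_1_rim below 0.012 m and z of module in the frame of socket_1_rim below -0.004 m) or (horizontal distance between lamp_red and socket_2 below 0.1 m and horizontal distance between module and socket_2_rim below 0.012 m and z of module in the frame of socket_2_rim below -0.004 m)).
It fails at once if the blue-banded module, the multimeter, the screwdriver or the circuit board is moved more than 20 mm (distance of any of done_module, multimeter, screwdriver, pcb from where it was at the start of the episode above 0.02 m).
It also fails if it takes over 48 s, if anything falls off the work surface, if the arm or the gripper's body presses on something with over 40 N, if the wrist force passes 120 N, or if a joint passes its speed limit or range.

## Working session

There is one attempt and no reset: what is moved stays moved. The work goes in short steps, Python scripts to look and compute and a tool call to move; the robot and the scene stay as the last step left them, time stands still between calls to the robot, and variables do not carry over. Pictures are saved under pics/ and viewed, at most 10 in all, crops included, and the job is handed in when it is done.

Besides the shell and the picture viewer there is one more tool, called after ">>>" as name(argument=value, ...) on one line, values as JSON. send_rows: Moves the arm, as the interface text tells. Shifts and turns lie within -1 to 1; 1 stands for 500 mm of shift or 30 degrees of turn. Its arguments: {"type":"object","properties":{"motion":{"type":"array"},"grip_force":{"type":"number"}},"required":["motion"]}

```bash
mkdir -p pics; cat > h.py <<'E'
import numpy as np, cv2, json
from workcell import env
def grab(n):
    f=env.grab_frame(n); img=cv2.cvtColor(f["frame"],cv2.COLOR_RGB2BGR)
    K=f["frame"].shape[0]/2/np.tan(np.radians(f["vertical_fov"])/2)
    c=dict(f=K,cx=f["cx"],cy=f["cy"],R=cv2.Rodrigues(np.array(f["rvec"],float))[0],t=np.array(f["tvec"],float).ravel())
    return img,c
def ray(c,u,v,z):
    d=c["R"].T@np.array([(u-c["cx"])/c["f"],(v-c["cy"])/c["f"],1]); o=-c["R"].T@c["t"]
    return o+d*(z-o[2])/d[2]
def proj(c,p):
    q=c["R"]@np.array(p,float)+c["t"]; return c["f"]*q[:2]/q[2]+[c["cx"],c["cy"]]
E
python3 - <<'E'
from h import *
ims=[]
for n in("top","side"):
    i,c=grab(n); cv2.imwrite(f"pics/{n}0.png",i); print(n,c["f"],c["cx"],c["cy"],-c["R"].T@c["t"],c["R"].round(3).tolist())
print(env.state())
E
```

```text
top 511.1765934791596 281.8927466096782 210.2852606239339 [ 393.23150339   53.50586581 1345.52528984] [[-0.004, -1.0, 0.019], [-0.995, 0.002, -0.104], [0.104, -0.019, -0.994]]
side 386.83777400980443 283.3959450644741 208.62079944145066 [ 373.10715254 -504.71911658  587.30325913] [[0.94, -0.34, -0.019], [-0.245, -0.637, -0.731], [0.237, 0.692, -0.682]]
{'time_s': 0.1, 'qpos': array([ 6.31393940e+01,  1.83482023e+01,  8.96999016e+01,  1.00339676e-04,
        7.20413664e+01, -1.14546549e+00]), 'qvel': array([ 0.03055787, -0.1618432 , -0.11835857,  0.10838762, -0.05966564,
        0.01453044]), 'effort': array([ 1.06251449e-03, -4.13334131e+01, -2.32510060e+01,  7.31025031e-02,
        4.22676257e-02, -7.37178357e-05]), 'ee_pos': array([249.27171222, 517.63364501, 192.39881961]), 'ee_rot': array([-1.79910549e+02, -1.88396733e-03,  1.54284827e+02]), 'force': array([ 0.13406553, -0.14185676, -0.48821883]), 'torque': array([-0.0531457 , -0.00948474,  0.06682336]), 'gripper_force': 0.0, 'gripper_width': 91.185959676599}
```

View pics/top0.png

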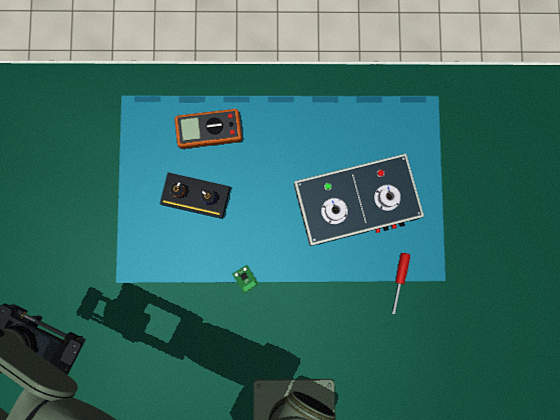

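View pics/side0.png

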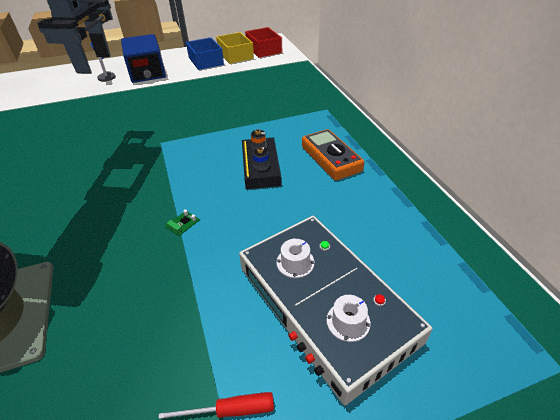

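The top view shows the tray at (195,195), with the orange module at about (179,189) and the blue one at (208,196). The green lamp is at (327,187) with its socket at (335,210), and the red lamp is at (380,173). I'll enlarge these areas next.

```bash
python3 - <<'E'
import cv2,numpy as np
t=cv2.imread("pics/top0.png");s=cv2.imread("pics/side0.png")
def cr(i,u,v,w,h,k): return cv2.resize(i[v:v+h,u:u+w],None,fx=k,fy=k,interpolation=cv2.INTER_CUBIC)
a=np.hstack([cr(t,157,168,40,40,10),cr(t,315,190,40,40,10)])   # 400x400 each
cv2.imwrite("pics/c1.png",a)
b=np.hstack([cr(s,235,120,50,70,8),cr(s,270,228,50,70,8)])
cv2.imwrite("pics/c2.png",b)
E
```

```text
(no output)
```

View pics/c1.png

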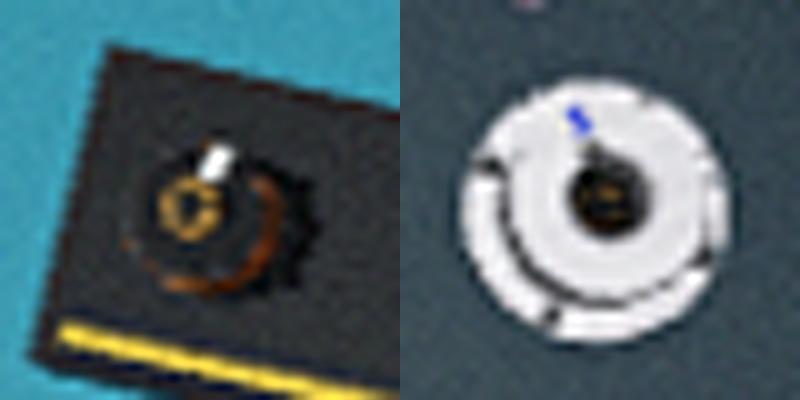

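View pics/c2.png

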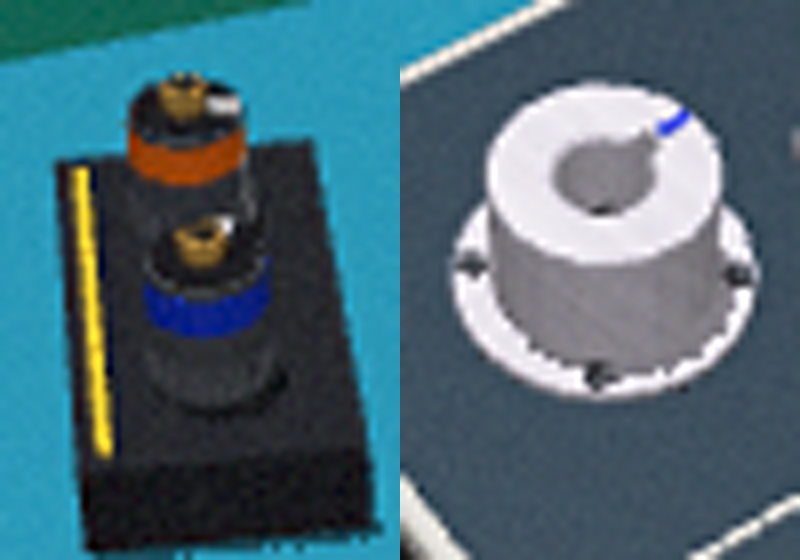

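The crops show the orange module's brass ring at top pixel (175.6,188.4), with its white mark at (178.05,183.75). The socket bore is at top pixel (335,209) and side pixel (295.2,249.4). Its blue mark is at top (332.45,201.55) and side (303.7,242.8).

```bash
cat > m.py <<'E'
from h import *
_,T=grab("top");_,S=grab("side")
def show(n,c,u,v,z): print(n,ray(c,u,v,z).round(1))
show("brass top",T,175.55,188.35,82)
show("mark top z74",T,178.05,183.75,74)
s=lambda x,y:(235+x/8-.44,120+y/8-.44)
show("bodytop side z74",S,*s(187,108),74)
show("mark side",S,*s(223,104),74)
show("brass side",S,*s(183,84),82)
show("bore T",T,335.05,209.05,91);show("bore S",S,295.2,249.4,91)
show("mark T",T,332.45,201.55,91);show("mark S",S,303.7,242.8,91)
show("lampG T",T,327,187,67);show("lampR T",T,380,173,67);show("sock2",T,389,196.5,91)
for n,u,v in(("blue",208,196),):show(n,T,u,v,82)
# tray corners top z=32 from crop
for u,v in((110,45),(30,355)):show("tray corner",T,157+u/10-.5,168+v/10-.5,32)
E
python3 m.py
```

```text
brass top [581.1 293.8  82. ]
mark top z74 [593.9 289.3  74. ]
bodytop side z74 [585.7 295.5  74. ]
mark side [596.8 293.6  74. ]
brass side [585.3 296.5  82. ]
bore T [ 527.7 -101.9   91. ]
bore S [ 529.7 -103.3   91. ]
mark T [546.4 -95.7  91. ]
mark S [548.7 -94.6  91. ]
lampG T [586.5 -85.3  67. ]
lampR T [ 622.4 -220.8   67. ]
sock2 [ 558.9 -236.7   91. ]
blue [561.8 213.1  82. ]
tray corner [631.4 324.9  32. ]
tray corner [550.4 343.8  32. ]
```

>>> send_rows(motion=[{"tx": -0.0794,"ty": -0.0113,"gripper": -1},{"tx": -0.0794,"ty": -0.0113,"gripper": -1},{"tx": -0.0794,"ty": -0.0113,"gripper": -1},{"tx": -0.0794,"ty": -0.0113,"gripper": -1},{"tx": -0.0794,"ty": -0.0113,"gripper": -1},{"tx": -0.0794,"ty": -0.0113,"gripper": -1},{"tx": -0.0794,"ty": -0.0113,"gripper": -1},{"tx": -0.0794,"ty": -0.0113,"gripper": -1},{"tx": -0.0794,"ty": -0.0113,"gripper": -1},{"tx": -0.0794,"ty": -0.0113,"gripper": -1}])

```text
invalid input at $.motion[0]: expected keys tx, ty, tz, rx, ry, rz, gripper
```

>>> send_rows(motion=[{"rz": 0.285,"gripper": -1},{"rz": 0.285,"gripper": -1},{"rz": 0.285,"gripper": -1},{"rz": 0.285,"gripper": -1},{"rz": 0.285,"gripper": -1},{"rz": 0.285,"gripper": -1},{"rz": 0.285,"gripper": -1},{"rz": 0.285,"gripper": -1},{"rz": 0.285,"gripper": -1},{"gripper": -1},{"gripper": -1}])

```text
invalid input at $.motion[0]: expected keys tx, ty, tz, rx, ry, rz, gripper
```

```bash
cat > d.py <<'E'
import sys
from workcell import env
import numpy as np
from scipy.spatial.transform import Rotation as R
s=env.state();t=np.array([float(a) for a in sys.argv[1:4]]);yaw=float(sys.argv[4])
R0=R.from_euler('xyz',s["ee_rot"],degrees=True);R1=R.from_euler('xyz',[180,0,yaw],degrees=True)
print(s["time_s"],s["ee_pos"].round(1),s["ee_rot"].round(2),s["force"].round(1),s["gripper_width"],s["gripper_force"])
print("units t",(R0.inv().apply(t-s["ee_pos"])/500).round(4),"r",(np.degrees((R0.inv()*R1).as_rotvec())/30).round(4))
E
python3 d.py 582 294.5 37 77
python3 - <<'E'
from h import *
i,c=grab("side");cv2.imwrite("pics/s1.png",cv2.resize(i[60:200,180:380],None,fx=4,fy=4,interpolation=cv2.INTER_CUBIC))
E
```

```text
0.2 [249.3 517.8 192.6] [-179.94   -0.    154.29] [ 0.9 -1.1 -0. ] 90.85211850346823 0.0
units t [-0.7932 -0.1133  0.3114] r [-1.8000e-03  1.4000e-03  2.5762e+00]
```

View pics/s1.png

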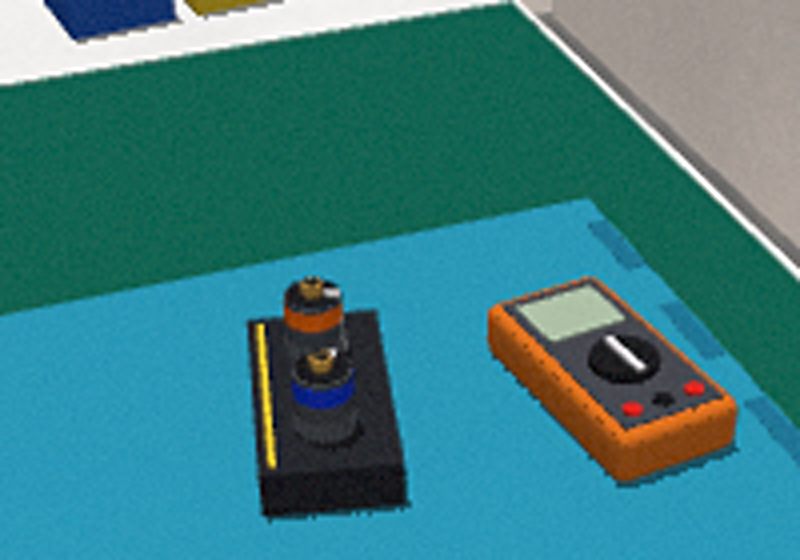

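The arm hasn't moved, because every row needs all seven keys. The picture shows the same scene as before, with the orange module at about (314,300) in the crop. I'll resend both moves.

>>> send_rows(motion=[{"tx": -0.0794,"ty": -0.0113,"tz": 0,"rx": 0,"ry": 0,"rz": 0.08,"gripper": -1},{"tx": -0.0794,"ty": -0.0113,"tz": 0,"rx": 0,"ry": 0,"rz": -0.08,"gripper": -1},{"tx": -0.0794,"ty": -0.0113,"tz": 0,"rx": 0,"ry": 0,"rz": 0,"gripper": -1},{"tx": -0.0794,"ty": -0.0113,"tz": 0,"rx": 0,"ry": 0,"rz": 0,"gripper": -1},{"tx": -0.0794,"ty": -0.0113,"tz": 0,"rx": 0,"ry": 0,"rz": 0,"gripper": -1},{"tx": -0.0794,"ty": -0.0113,"tz": 0,"rx": 0,"ry": 0,"rz": 0,"gripper": -1},{"tx": -0.0794,"ty": -0.0113,"tz": 0,"rx": 0,"ry": 0,"rz": 0,"gripper": -1},{"tx": -0.0794,"ty": -0.0113,"tz": 0,"rx": 0,"ry": 0,"rz": 0,"gripper": -1},{"tx": -0.0794,"ty": -0.0113,"tz": 0,"rx": 0,"ry": 0,"rz": 0,"gripper": -1},{"tx": -0.0794,"ty": -0.0113,"tz": 0,"rx": 0,"ry": 0,"rz": 0,"gripper": -1}])

```text
time_s: 1.5
ee_pos: [582.7, 292.7, 193.0]
ee_rot: [-180.0, -0.0, 154.3]
force: [0.3, -0.5, 0.6]
gripper_width: 91.1
gripper_force: 0.0
```

>>> send_rows(motion=[{"tx": 0,"ty": 0,"tz": 0,"rx": 0,"ry": 0,"rz": 0.285,"gripper": -1},{"tx": 0,"ty": 0,"tz": 0,"rx": 0,"ry": 0,"rz": 0.285,"gripper": -1},{"tx": 0,"ty": 0,"tz": 0,"rx": 0,"ry": 0,"rz": 0.285,"gripper": -1},{"tx": 0,"ty": 0,"tz": 0,"rx": 0,"ry": 0,"rz": 0.285,"gripper": -1},{"tx": 0,"ty": 0,"tz": 0,"rx": 0,"ry": 0,"rz": 0.285,"gripper": -1},{"tx": 0,"ty": 0,"tz": 0,"rx": 0,"ry": 0,"rz": 0.285,"gripper": -1},{"tx": 0,"ty": 0,"tz": 0,"rx": 0,"ry": 0,"rz": 0.285,"gripper": -1},{"tx": 0,"ty": 0,"tz": 0,"rx": 0,"ry": 0,"rz": 0.285,"gripper": -1},{"tx": 0,"ty": 0,"tz": 0,"rx": 0,"ry": 0,"rz": 0.285,"gripper": -1},{"tx": 0,"ty": 0,"tz": 0,"rx": 0,"ry": 0,"rz": 0,"gripper": -1},{"tx": 0,"ty": 0,"tz": 0,"rx": 0,"ry": 0,"rz": 0,"gripper": -1}])

```text
time_s: 2.88
ee_pos: [581.6, 293.5, 193.0]
ee_rot: [-180.0, 0.0, 77.5]
force: [-0.2, -0.1, 0.0]
gripper_width: 91.3
gripper_force: 0.0
```

```bash
python3 d.py 582 294.5 37 77
python3 - <<'E'
from h import *
i,c=grab("side");cv2.imwrite("pics/s2.png",cv2.resize(i[60:200,180:380],None,fx=4,fy=4,interpolation=cv2.INTER_CUBIC))
E
```

```text
2.875 [581.6 293.5 193. ] [-179.99    0.     77.46] [-0.2 -0.1  0. ] 91.26682533230746 0.0
units t [0.0021 0.0004 0.3121] r [-0.0004  0.0001  0.0153]
```

View pics/s2.png

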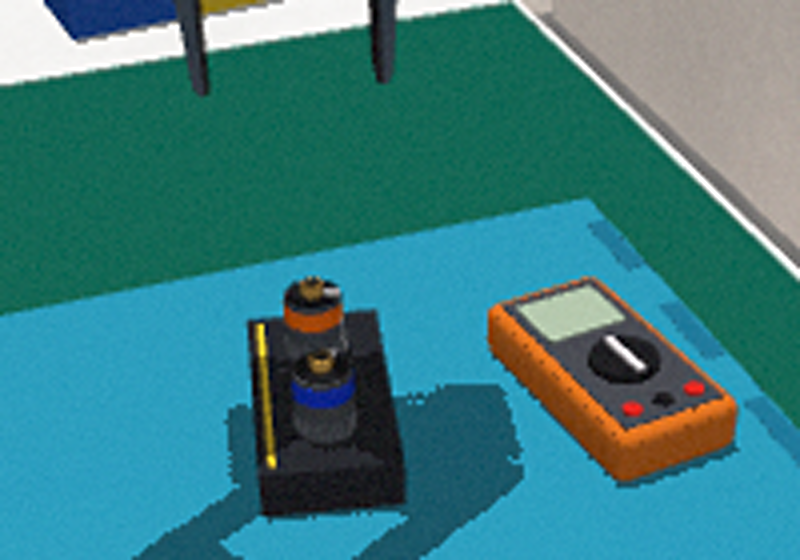

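The fingers straddle the module line, with tips at about (202,95) and (383,80) in the crop. I'll descend and grip.

>>> send_rows(motion=[{"tx": 0.002,"ty": 0,"tz": 0.06,"rx": 0,"ry": 0,"rz": 0.015,"gripper": -1},{"tx": 0,"ty": 0,"tz": 0.07,"rx": 0,"ry": 0,"rz": 0,"gripper": -1},{"tx": 0,"ty": 0,"tz": 0.07,"rx": 0,"ry": 0,"rz": 0,"gripper": -1},{"tx": 0,"ty": 0,"tz": 0.06,"rx": 0,"ry": 0,"rz": 0,"gripper": -1},{"tx": 0,"ty": 0,"tz": 0.03,"rx": 0,"ry": 0,"rz": 0,"gripper": -1},{"tx": 0,"ty": 0,"tz": 0.021,"rx": 0,"ry": 0,"rz": 0,"gripper": -1},{"tx": 0,"ty": 0,"tz": 0,"rx": 0,"ry": 0,"rz": 0,"gripper": -1},{"tx": 0,"ty": 0,"tz": 0,"rx": 0,"ry": 0,"rz": 0,"gripper": -1}])

```text
time_s: 3.92
ee_pos: [582.7, 294.9, 38.8]
ee_rot: [179.9, -0.1, 76.9]
force: [0.2, 0.3, -0.2]
gripper_width: 90.9
gripper_force: 0.0
```

>>> send_rows(grip_force=30, motion=[{"tx": 0,"ty": 0,"tz": 0,"rx": 0,"ry": 0,"rz": 0,"gripper": 1},{"tx": 0,"ty": 0,"tz": 0,"rx": 0,"ry": 0,"rz": 0,"gripper": 1},{"tx": 0,"ty": 0,"tz": 0,"rx": 0,"ry": 0,"rz": 0,"gripper": 1},{"tx": 0,"ty": 0,"tz": 0,"rx": 0,"ry": 0,"rz": 0,"gripper": 1},{"tx": 0,"ty": 0,"tz": 0,"rx": 0,"ry": 0,"rz": 0,"gripper": 1},{"tx": 0,"ty": 0,"tz": 0,"rx": 0,"ry": 0,"rz": 0,"gripper": 1},{"tx": 0,"ty": 0,"tz": 0,"rx": 0,"ry": 0,"rz": 0,"gripper": 1},{"tx": 0,"ty": 0,"tz": 0,"rx": 0,"ry": 0,"rz": 0,"gripper": 1}])

```text
time_s: 4.92
ee_pos: [582.4, 294.6, 37.9]
ee_rot: [179.9, -0.0, 76.9]
force: [1.4, -0.3, 0.6]
gripper_width: 35.2
gripper_force: 30.0
```

>>> send_rows(motion=[{"tx": 0,"ty": 0,"tz": -0.02,"rx": 0,"ry": 0,"rz": 0,"gripper": 1},{"tx": 0,"ty": 0,"tz": -0.05,"rx": 0,"ry": 0,"rz": 0,"gripper": 1},{"tx": 0,"ty": 0,"tz": -0.06,"rx": 0,"ry": 0,"rz": 0,"gripper": 1},{"tx": 0,"ty": 0,"tz": -0.06,"rx": 0,"ry": 0,"rz": 0,"gripper": 1},{"tx": 0,"ty": 0,"tz": -0.06,"rx": 0,"ry": 0,"rz": 0,"gripper": 1},{"tx": 0,"ty": 0,"tz": -0.04,"rx": 0,"ry": 0,"rz": 0,"gripper": 1},{"tx": 0,"ty": 0,"tz": 0,"rx": 0,"ry": 0,"rz": 0,"gripper": 1},{"tx": 0,"ty": 0,"tz": 0,"rx": 0,"ry": 0,"rz": 0,"gripper": 1}])

```text
time_s: 5.92
ee_pos: [581.0, 294.2, 181.5]
ee_rot: [-179.9, 0.1, 76.9]
force: [-0.2, 0.2, -2.1]
gripper_width: 34.8
gripper_force: 30.0
```

```bash
python3 d.py 529 -102.6 170 113
```

```text
5.925 [581.  294.2 181.5] [-1.7988e+02  8.0000e-02  7.6890e+01] [-0.2  0.2 -2.1] 34.84573682270313 29.99353051185608
units t [-0.7965  0.0788  0.024 ] r [-0.0047  0.0014 -1.2036]
```

>>> send_rows(motion=[{"tx": -0.04,"ty": 0.004,"tz": 0,"rx": 0,"ry": 0,"rz": 0,"gripper": 1},{"tx": -0.08,"ty": 0.008,"tz": 0,"rx": 0,"ry": 0,"rz": 0,"gripper": 1},{"tx": -0.08,"ty": 0.008,"tz": 0,"rx": 0,"ry": 0,"rz": 0,"gripper": 1},{"tx": -0.08,"ty": 0.008,"tz": 0,"rx": 0,"ry": 0,"rz": 0,"gripper": 1},{"tx": -0.08,"ty": 0.008,"tz": 0,"rx": 0,"ry": 0,"rz": 0,"gripper": 1},{"tx": -0.08,"ty": 0.008,"tz": 0,"rx": 0,"ry": 0,"rz": 0,"gripper": 1},{"tx": -0.08,"ty": 0.008,"tz": 0,"rx": 0,"ry": 0,"rz": 0,"gripper": 1},{"tx": -0.08,"ty": 0.008,"tz": 0,"rx": 0,"ry": 0,"rz": 0,"gripper": 1},{"tx": -0.08,"ty": 0.008,"tz": 0,"rx": 0,"ry": 0,"rz": 0,"gripper": 1},{"tx": -0.08,"ty": 0.008,"tz": 0,"rx": 0,"ry": 0,"rz": 0,"gripper": 1},{"tx": -0.0365,"ty": 0.003,"tz": 0,"rx": 0,"ry": 0,"rz": 0,"gripper": 1}])

```text
time_s: 7.3
ee_pos: [528.3, -104.7, 182.0]
ee_rot: [-179.9, 0.0, 76.7]
force: [0.4, 0.5, -1.8]
gripper_width: 35.4
gripper_force: 30.0
```

>>> send_rows(motion=[{"tx": 0,"ty": 0,"tz": 0.008,"rx": 0,"ry": 0,"rz": -0.24,"gripper": 1},{"tx": 0,"ty": 0,"tz": 0.008,"rx": 0,"ry": 0,"rz": -0.24,"gripper": 1},{"tx": 0,"ty": 0,"tz": 0.008,"rx": 0,"ry": 0,"rz": -0.24,"gripper": 1},{"tx": 0,"ty": 0,"tz": 0,"rx": 0,"ry": 0,"rz": -0.24,"gripper": 1},{"tx": 0,"ty": 0,"tz": 0,"rx": 0,"ry": 0,"rz": -0.24,"gripper": 1},{"tx": 0,"ty": 0,"tz": 0,"rx": 0,"ry": 0,"rz": 0,"gripper": 1},{"tx": 0,"ty": 0,"tz": 0,"rx": 0,"ry": 0,"rz": 0,"gripper": 1}])

```text
time_s: 8.18
ee_pos: [529.7, -102.2, 170.4]
ee_rot: [-180.0, -0.0, 112.8]
force: [0.6, -0.2, -1.8]
gripper_width: 35.2
gripper_force: 30.0
```

```bash
python3 d.py 529 -102.6 140 113; cat > v.py <<'E'
import sys
from h import *
s=env.state();tc=s["ee_pos"]
ti,T=grab("top");i,c=grab("side")
k=6;u0,v0=250,170
cr=cv2.resize(i[v0:v0+100,u0:u0+100],None,fx=k,fy=k,interpolation=cv2.INTER_CUBIC)
cv2.imwrite(sys.argv[1],cr)
P=lambda p:((proj(c,p)-[u0,v0]+.5)*k).round(0)
print("TCP",P(tc),"nose end",P(tc-[0,0,34]),"shoulder",P(tc-[0,0,6]),"sockrim",P([529,-102.6,91]))
E
python3 v.py pics/s3.png
```

```text
8.175 [ 529.7 -102.2  170.4] [-1.7998e+02 -3.0000e-02  1.1279e+02] [ 0.6 -0.2 -1.8] 35.16005105714647 29.993671774864197
units t [-0.0002 -0.0016  0.0608] r [-0.0006 -0.0009 -0.007 ]
TCP [273. 274.] nose end [273. 365.] shoulder [273. 290.] sockrim [271. 478.]
```

View pics/s3.png

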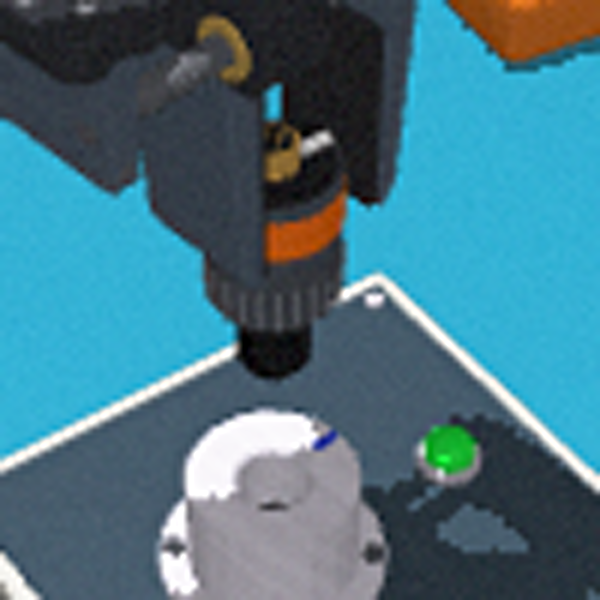

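The nose hangs over the socket, with its tip at about (276,365) and the rim centre at about (273,478) in the crop. The white mark is at (318,143) and the blue mark at (326,439), so the two directions look nearly the same. I'll compute the angles.

```bash
python3 - <<'E'
from h import *
i,c=grab("side");tc=env.state()["ee_pos"]
f=lambda x,y,z:ray(c,250+x/6-.42,170+y/6-.42,z)
m=f(318,143,tc[2]+36);n=f(276,365,tc[2]-34);r=f(273,478,91);b=f(326,439,91)
a=lambda p,q:np.degrees(np.arctan2(*(p-q)[1::-1]))
print(m,n,r,b,"tc",tc,"key(tcp axis)",a(m,tc),"key(nose)",a(m,n),"slot",a(b,r))
E
```

```text
[543.64096848 -97.34907707 206.60194779] [ 530.38928356 -102.8915804   136.60194779] [ 529.59278193 -102.93087684   91.        ] [549.06207807 -94.61852278  91.        ] tc [ 529.94238875 -102.25865971  170.60194779] key(tcp axis) 19.717722722997994 key(nose) 22.69706880151441 slot 23.119904987942057
```

```bash
python3 d.py 529.2 -102.3 121 113
```

```text
8.325 [ 529.9 -102.3  170.6] [-1.8000e+02 -1.0000e-02  1.1284e+02] [ 0.2 -0.6 -2.4] 35.17815647679552 29.99353051185608
units t [ 0.0005 -0.0014  0.0992] r [-0.     -0.0003 -0.0053]
```

>>> send_rows(motion=[{"tx": 0.0005,"ty": -0.0014,"tz": 0.03,"rx": 0,"ry": 0,"rz": 0,"gripper": 1},{"tx": 0,"ty": 0,"tz": 0.03,"rx": 0,"ry": 0,"rz": 0,"gripper": 1},{"tx": 0,"ty": 0,"tz": 0.015,"rx": 0,"ry": 0,"rz": 0,"gripper": 1},{"tx": 0,"ty": 0,"tz": 0.008,"rx": 0,"ry": 0,"rz": 0,"gripper": 1},{"tx": 0,"ty": 0,"tz": 0.008,"rx": 0,"ry": 0,"rz": 0,"gripper": 1},{"tx": 0,"ty": 0,"tz": 0.007,"rx": 0,"ry": 0,"rz": 0,"gripper": 1},{"tx": 0,"ty": 0,"tz": 0,"rx": 0,"ry": 0,"rz": 0,"gripper": 1},{"tx": 0,"ty": 0,"tz": 0,"rx": 0,"ry": 0,"rz": 0,"gripper": 1}])

```text
time_s: 9.32
ee_pos: [529.4, -102.4, 121.8]
ee_rot: [180.0, 0.0, 112.9]
force: [0.1, 0.1, -1.8]
gripper_width: 35.4
gripper_force: 30.0
```

>>> send_rows(motion=[{"tx": 0,"ty": 0,"tz": 0.005,"rx": 0,"ry": 0,"rz": 0,"gripper": 1},{"tx": 0,"ty": 0,"tz": 0.004,"rx": 0,"ry": 0,"rz": 0,"gripper": 1},{"tx": 0,"ty": 0,"tz": 0,"rx": 0,"ry": 0,"rz": 0,"gripper": 1},{"tx": 0,"ty": 0,"tz": 0,"rx": 0,"ry": 0,"rz": 0,"gripper": 1}])

```text
time_s: 9.82
ee_pos: [529.1, -102.5, 116.9]
ee_rot: [-180.0, -0.0, 112.9]
force: [-0.4, -1.7, -1.7]
gripper_width: 35.2
gripper_force: 30.0
```

>>> send_rows(motion=[{"tx": 0,"ty": 0,"tz": 0.004,"rx": 0,"ry": 0,"rz": 0,"gripper": 1},{"tx": 0,"ty": 0,"tz": 0.003,"rx": 0,"ry": 0,"rz": 0,"gripper": 1},{"tx": 0,"ty": 0,"tz": 0,"rx": 0,"ry": 0,"rz": 0,"gripper": 1},{"tx": 0,"ty": 0,"tz": 0,"rx": 0,"ry": 0,"rz": 0,"gripper": 1}])

```text
time_s: 10.32
ee_pos: [529.2, -102.5, 113.9]
ee_rot: [-180.0, 0.0, 112.9]
force: [-2.5, -3.0, 3.5]
gripper_width: 35.6
gripper_force: 30.0
```

The key is on the rim at z≈114, with about 5 N. I'll ease the side load, add a little push and turn +y-wards.

>>> send_rows(motion=[{"tx": -0.0005,"ty": -0.0009,"tz": 0.003,"rx": 0,"ry": 0,"rz": -0.03,"gripper": 1},{"tx": 0,"ty": 0,"tz": 0,"rx": 0,"ry": 0,"rz": -0.03,"gripper": 1},{"tx": 0,"ty": 0,"tz": 0,"rx": 0,"ry": 0,"rz": -0.03,"gripper": 1},{"tx": 0,"ty": 0,"tz": 0,"rx": 0,"ry": 0,"rz": 0,"gripper": 1}])

```text
time_s: 10.82
ee_pos: [529.1, -102.7, 112.1]
ee_rot: [180.0, 0.0, 115.6]
force: [-1.9, -1.6, 2.6]
gripper_width: 35.1
gripper_force: 30.0
```

>>> send_rows(motion=[{"tx": 0,"ty": 0,"tz": 0,"rx": 0,"ry": 0,"rz": -0.03,"gripper": 1},{"tx": 0,"ty": 0,"tz": 0,"rx": 0,"ry": 0,"rz": -0.03,"gripper": 1},{"tx": 0,"ty": 0,"tz": 0,"rx": 0,"ry": 0,"rz": -0.03,"gripper": 1},{"tx": 0,"ty": 0,"tz": 0,"rx": 0,"ry": 0,"rz": 0,"gripper": 1}])

```text
time_s: 11.32
ee_pos: [529.0, -102.7, 111.8]
ee_rot: [180.0, -0.0, 118.3]
force: [0.1, -1.7, -1.1]
gripper_width: 35.4
gripper_force: 30.0
```

>>> send_rows(motion=[{"tx": 0,"ty": 0,"tz": 0.004,"rx": 0,"ry": 0,"rz": 0,"gripper": 1},{"tx": 0,"ty": 0,"tz": 0.004,"rx": 0,"ry": 0,"rz": 0,"gripper": 1},{"tx": 0,"ty": 0,"tz": 0,"rx": 0,"ry": 0,"rz": 0,"gripper": 1},{"tx": 0,"ty": 0,"tz": 0,"rx": 0,"ry": 0,"rz": 0,"gripper": 1}])

```text
time_s: 11.82
ee_pos: [528.8, -102.6, 107.8]
ee_rot: [-180.0, -0.0, 118.3]
force: [0.2, -1.8, -2.3]
gripper_width: 35.1
gripper_force: 30.0
```

```bash
python3 d.py 529 -102.7 97 118; python3 -c "
from workcell import env;print(env.state()['torque'])"
```

```text
11.825 [ 528.8 -102.6  107.8] [-1.7999e+02 -3.0000e-02  1.1828e+02] [ 0.2 -1.8 -2.3] 35.10652472227584 29.98887151479721
units t [-0.0003  0.0003  0.0216] r [-0.0004 -0.0009  0.0095]
[-0.45624795  0.00046796  0.03650054]
```

The key is in the slot: z is 107.8 with no resistance. I'll push it home.

>>> send_rows(grip_force=45, motion=[{"tx": 0,"ty": 0,"tz": 0.006,"rx": 0,"ry": 0,"rz": 0,"gripper": 1},{"tx": 0,"ty": 0,"tz": 0.006,"rx": 0,"ry": 0,"rz": 0,"gripper": 1},{"tx": 0,"ty": 0,"tz": 0.005,"rx": 0,"ry": 0,"rz": 0,"gripper": 1},{"tx": 0,"ty": 0,"tz": 0.003,"rx": 0,"ry": 0,"rz": 0,"gripper": 1},{"tx": 0,"ty": 0,"tz": 0.002,"rx": 0,"ry": 0,"rz": 0,"gripper": 1},{"tx": 0,"ty": 0,"tz": 0,"rx": 0,"ry": 0,"rz": 0,"gripper": 1},{"tx": 0,"ty": 0,"tz": 0,"rx": 0,"ry": 0,"rz": 0,"gripper": 1}])

```text
time_s: 12.7
ee_pos: [529.3, -103.1, 98.0]
ee_rot: [180.0, 0.1, 118.3]
force: [-1.9, -3.6, 6.1]
gripper_width: 34.8
gripper_force: 45.0
```

>>> send_rows(motion=[{"tx": 0,"ty": 0,"tz": 0.002,"rx": 0,"ry": 0,"rz": 0,"gripper": 1},{"tx": 0,"ty": 0,"tz": 0,"rx": 0,"ry": 0,"rz": 0,"gripper": 1},{"tx": 0,"ty": 0,"tz": 0,"rx": 0,"ry": 0,"rz": 0,"gripper": 1},{"tx": 0,"ty": 0,"tz": 0,"rx": 0,"ry": 0,"rz": 0,"gripper": 1}])

```text
time_s: 13.2
ee_pos: [529.3, -103.1, 97.1]
ee_rot: [180.0, 0.1, 118.3]
force: [-2.1, -2.6, 7.2]
gripper_width: 35.0
gripper_force: 45.0
```

>>> send_rows(motion=[{"tx": 0,"ty": 0,"tz": 0.002,"rx": 0,"ry": 0,"rz": 0,"gripper": 1},{"tx": 0,"ty": 0,"tz": 0,"rx": 0,"ry": 0,"rz": 0,"gripper": 1},{"tx": 0,"ty": 0,"tz": 0,"rx": 0,"ry": 0,"rz": 0,"gripper": 1},{"tx": 0,"ty": 0,"tz": 0,"rx": 0,"ry": 0,"rz": 0,"gripper": 1}])

```text
time_s: 13.7
ee_pos: [529.4, -103.2, 96.8]
ee_rot: [179.9, 0.1, 118.3]
force: [-2.5, -3.2, 10.5]
gripper_width: 34.9
gripper_force: 45.0
```

>>> send_rows(motion=[{"tx": 0,"ty": 0,"tz": 0.002,"rx": 0,"ry": 0,"rz": 0,"gripper": 1},{"tx": 0,"ty": 0,"tz": 0,"rx": 0,"ry": 0,"rz": 0,"gripper": 1},{"tx": 0,"ty": 0,"tz": 0,"rx": 0,"ry": 0,"rz": 0,"gripper": 1},{"tx": 0,"ty": 0,"tz": 0,"rx": 0,"ry": 0,"rz": 0,"gripper": 1},{"tx": 0,"ty": 0,"tz": 0,"rx": 0,"ry": 0,"rz": 0,"gripper": 1},{"tx": 0,"ty": 0,"tz": 0,"rx": 0,"ry": 0,"rz": 0,"gripper": 1}])

```text
time_s: 14.45
ee_pos: [529.5, -103.3, 96.7]
ee_rot: [179.9, 0.1, 118.3]
force: [-5.4, -2.4, 16.9]
gripper_width: 34.4
gripper_force: 45.0
```

```bash
python3 v.py pics/s4.png
```

```text
TCP [274. 466.] nose end [273. 544.] shoulder [274. 480.] sockrim [271. 478.]
```

View pics/s4.png

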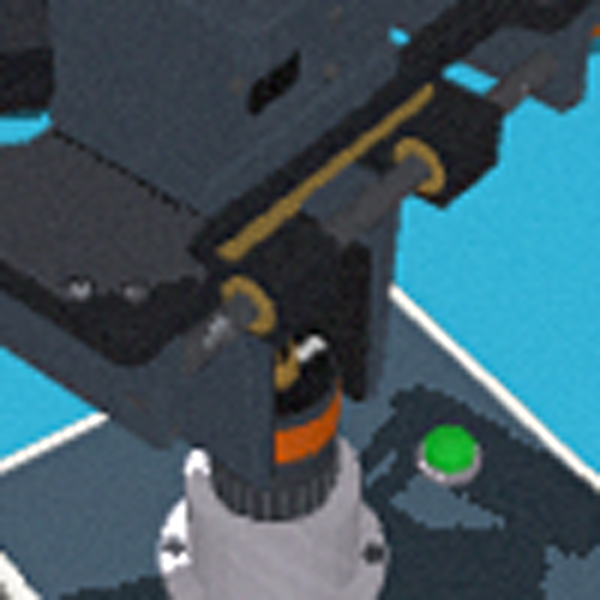

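The picture shows the module's body on the rim at about (275,515), still held by the fingers next to the green lamp at (450,450). The stiff force rise at z≈96.7 confirms the shoulder is seated, so I'm handing in.

```bash
python3 -c "
from workcell import env;print(env.job_done())"
```

```text
the job is handed in; nothing more can be done
None
```

I handed the job in with the orange-banded module keyed into the socket beside the green lamp, its shoulder on the rim and the gripper still holding it at 45 N; no verdict came back.

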